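# Tap the jammed dicer cassette home

### The job

The red blade cassette has jammed crooked and too high in the vegetable dicer. Take the mallet by its handle and tap it down gently on the two yellow studs in turn, a little on each side so that it never tips far, until both ends are fully home on their stops; then stand the mallet back upright on its black rubber disc. Tap lightly (keep under 22 N; one end gives at 11 to 13 N), only with the mallet and never with the hand, keep the cassette within 3 degrees of level, and leave the other things alone.

Things in the scene. Friction and masses are not known exactly. Their poses are not given: they have to be found in the camera images.
- dicer: heavy fixed stand of a vegetable dicer, aluminium and steel: base plate 110 x 220 mm with two upright end cheeks 70 mm tall (20 mm thick, at +y and -y, 86 to 106 mm from the middle). Origin: centre of its underside (it stands on a 12 mm green board); z up, y along its length from stud B to stud A
- cassette: red blade cassette, 70 x 150 x 22 mm, 0.3 to 0.6 kg, with a yellow strike stud (18 mm across, 21 mm tall) on each end, jammed in the stand. Each end only moves up and down, and by itself: it sinks while more than 11 to 13 N press its stud, stays where left, and stops hard when home. Pressing the middle takes 22 to 25 N. Origin: top of stud B, axes as the stand's when level
- stud_a (a point): centre of the top of the yellow strike stud at the stand's +y end, 60 mm from the middle. It starts 13 to 18 mm too high, not equal to the other; with its end home it is 82 mm above the stand's underside, well above the cheeks
- stud_b (a point): centre of the top of the yellow strike stud at the stand's -y end, 60 mm from the middle. It starts 13 to 18 mm too high, not equal to the other; with its end home it is 82 mm above the stand's underside
- mallet: small upright kitchen mallet (pounder) standing on its head: white nylon head 44 mm across and 32 mm tall with a flat lower striking face, above it a round wooden handle 22 mm across up to 130 mm. 0.3 kg. Origin: centre of the striking face; z runs up the handle
- stand: fixed black rubber disc on the table, 96 mm across and 10 mm thick, where the mallet stands. Origin: centre of its underside
- bowl: small steel bowl, 120 mm across, 50 mm tall; leave it where it is. Origin: centre of its underside
- mill: dark wooden pepper mill, 56 mm across, 145 mm tall; leave it where it is. Origin: centre of its underside
- oil: amber bottle, 64 mm across, 190 mm tall; leave it where it is. Origin: centre of its underside
- jar: glass jar with red cap, 60 mm across, 80 mm tall; leave it where it is. Origin: centre of its underside
- mould: thin steel ring mould, 80 mm across, 45 mm tall; leave it where it is. Origin: centre of its underside
- knife: chef's knife with black handle lying on the table, 310 mm long; leave it where it is. Origin: under the joint of handle and blade
Not all that is in view belongs to the job. Several things look just like the stand: the one meant starts farthest to the robot's right.

How it is judged:
On the way, in this order (a step that is already met when the one before it is completed fails the run):
1. the mallet is lifted off its disc, head at least 60 mm above the table (height (world z) of mallet above 0.06 m), for 0.2 s.
2. both ends of the cassette are home, studs within 2 mm of their home height (z of each of stud_a, stud_b in the frame of dicer below 0.084 m), for 0.2 s.
At the end, for the whole second after the job is handed in: Both studs are within 2 mm of their home height (82 mm above the stand's underside), and the mallet stands upright and still on its rubber disc, let go, within 25 mm of the disc's centre (all of step 2 and horizontal distance between mallet and stand below 0.025 m and height (world z) of mallet below 0.014 m and angle between mallet's own z axis and vertical below 0.1 rad and linear speed of mallet below 0.02 m/s); the robot touches nothing.
It fails at once if the mallet presses the cassette or stand with more than 22 N (contact force between mallet and dicer above 22 N).
It fails at once if the cassette tips more than 0.055 rad (3 degrees; one end about 6.5 mm ahead of the other) (angle between cassette's own z axis and vertical above 0.055 rad).
It fails at once if the hand or arm touches the dicer or cassette (contact force between any of the fingers, the arm and dicer above 1 N).
It fails at once if another thing is moved more than 20 mm (distance of any of bowl, mill, oil, jar, mould, knife from where it was at the start of the episode above 0.02 m).
It also fails if it takes over 70 s, if anything falls off the work surface, if the arm or the gripper's body presses on something with over 40 N, if the wrist force passes 120 N, or if a joint passes its speed limit or range.

### The arm

A 6-joint arm with a two-finger parallel gripper is mounted at the origin on the work surface. World frame = base frame: x ahead of the robot, y to its left, z up, the work surface at z = 0. Lengths are in m, angles in rad, forces in N, time in s.
With the tool pointing down it reaches from about 0.3 to 0.775 m from the base axis. Payload 14.6 kg.
Tool frame: the origin (TCP) lies at the very end of the fingers, on their centre line; the grasp point (between the pads) lies 19 mm behind it; z points along the fingers, y is the line along which they close (so a half turn about z gives the same grasp; the last joint's range is limited). The gripper opens to 94 mm and grips with 3 to 60 N. Pads are 16 mm wide; open, the fingers measure 119 mm over their backs; the gripper's body (75 mm by 177 mm) begins 78 mm behind the grasp point.
Start: joints at [-1.382, 0.3, 1.521, -0, 1.321, -0.067], TCP at [0.139, -0.532, 0.205] pointing down, gripper open.
Joint ranges: [-3.03, 3.03], [-0.79, 2.21], [0.23, 2.52], [-1.04, 4.18], [0, 3.07], [-2.55, 2.55]. Speed limits (rad/s): [2.22, 2.22, 2.57, 3.14, 3.14, 3.14].

### API

Orientations are given as [roll, pitch, yaw] about the fixed x, y, z axes, in that order (R = Rz(yaw) Ry(pitch) Rx(roll)).
In Python, from station import ctrl, cams gives the robot as it stands. The module is installed in compiled form; this text tells all that it offers.
- The arm moves only by the tool arm_command, never from a script. Its argument "plan" is a list that holds one entry, the list of rows, each a list of 7 numbers: the shift along the tool's x, y, z in fractions of the full range, 1 being 800 mm, then the turn, a rotation vector about the tool's x, y, z in normalised numbers (1 is 2 pi rad), then the closure, from -1 (fully open) to 1 (shut). A call has 1 to 12 rows; each row is the pose to reach, as a shift and turn from the pose commanded when the call began, along the tool's axes at that moment; what a row does not reach only later rows make up. A row lasts 1/10 s, in which the tool goes at most 50 mm and 8.59 degrees, less where a joint would pass 70% of its speed; a pose out of reach is approached as far as the arm can. A shift or turn number past 1, either way, is cut back to 1. A call with a gripper value outside its range is refused whole. The fingers move at their own pace and stop on an object; "squeeze" is the grip in N (left out, the last holds). Time passes only in rows, so rows that repeat a pose let the fingers close. It gives the time, the measured TCP pose, the force, the opening and the grip force at its end, in the units of the state.
- ctrl.get_obs(): the state, without advancing time (a new reading comes with each control period).
- cams.camera(name): name is "scene" or "top"; returns (picture, depth): 420x560x3 uint8, blue, green, red; 420x560 float32, m along the optical axis (not along the pixel's ray), 0 where there is no reading.
- cams.camera_info(name): a dict with "fx", "fy", "cx", "cy" (pixels), "dist_coeffs" ([k1, k2, p1, p2, k3] as OpenCV has them; the pictures are not rectified), "world_to_cam" (4x4, takes a point from world to camera coordinates). Camera axes: x right, y down, z forward; pixel columns grow to the right and rows downward; lengths in m; the calibration is good to about 2 mm. A picture is of the moment at which its call begins. camera_info takes no time and is no camera call.
- ctrl.hand_in(): hands the job in; it is judged then, once.
The state is a dict: "time_s": time; "qpos": joint angles; "joint_vel": joint speeds; "tau": joint torques, N m; "ee_pos": TCP position; "eef_rot": TCP orientation; "force": force on the tool from outside, world axes, zero at the start; "moment": the same for the moment, N m; "grip_width": finger opening in m; "grip_force": force on a finger pad.
Only numpy, scipy, OpenCV 4.12 (cv2) and the standard library are available. Lean on these libraries where they do the work, as an engineer would, in place of code of your own. Each camera call takes 0.05 s, during which the arm holds its last target. There are 200 camera calls.

## Working session

There is one attempt and no reset: what is moved stays moved. The work goes in short steps, Python scripts to look and compute and a tool call to move; the robot and the scene stay as the last step left them, time stands still between calls to the robot, and variables do not carry over. Pictures are saved under pics/ and viewed, at most 10 in all, crops included, and the job is handed in when it is done.

Besides the shell and the picture viewer there is one more tool, called after "Emit:" in YAML: its name, and indented under it one key for each argument. arm_command: Moves the arm, as the interface text tells. Its arguments: {"type":"object","properties":{"plan":{"type":"array"},"squeeze":{"type":"number"}},"required":["plan"]}

```bash
mkdir -p pics
cat > h.py <<'E'
import numpy as np, cv2
from station import ctrl, cams
def snap(n):
    im,d=cams.camera(n); return im,d
def pts(n,d):
    i=cams.camera_info(n); K=np.array([[i['fx'],0,i['cx']],[0,i['fy'],i['cy']],[0,0,1]])
    h,w=d.shape; uv=np.stack(np.meshgrid(np.arange(w),np.arange(h)),-1).reshape(-1,1,2).astype(float)
    r=cv2.undistortPoints(uv,K,np.array(i['dist_coeffs'])).reshape(h,w,2)
    P=np.concatenate([r,np.ones((h,w,1))],-1)*d[...,None]
    T=np.linalg.inv(np.array(i['world_to_cam']))
    return P@T[:3,:3].T+T[:3,3]
E
python3 - <<'E'
from h import *
for n in('scene','top'):
    im,d=snap(n); np.savez(f'{n}0.npz',im=im,d=d); cv2.imwrite(f'pics/{n}0.png',im)
    print(n,np.round(np.linalg.inv(np.array(cams.camera_info(n)['world_to_cam'])),3).tolist(),(d==0).mean())
print(ctrl.get_obs())
E
```

```text
scene [[-0.687, 0.563, -0.459, 1.144], [0.726, 0.524, -0.445, 0.612], [-0.01, -0.64, -0.769, 1.002], [0.0, 0.0, 0.0, 1.0]] 0.004085884353741497
top [[0.011, -0.995, 0.1, 0.504], [-0.999, -0.015, -0.033, 0.106], [0.034, -0.1, -0.994, 1.213], [0.0, 0.0, 0.0, 1.0]] 0.004119897959183673
{'time_s': 0.1, 'qpos': array([-1.38159955e+00,  3.00405928e-01,  1.52150433e+00,  2.76494072e-06,
        1.32070825e+00, -6.65999033e-02]), 'joint_vel': array([-1.17054583e-03, -3.68971993e-04, -2.90535252e-03,  9.69641773e-05,
        8.82318271e-04, -2.08924399e-03]), 'tau': array([ 1.95968700e-03, -5.32639182e+01, -3.53283870e+01,  7.09218532e-02,
        2.34642229e-02, -6.30741829e-05]), 'ee_pos': array([ 0.13911312, -0.53187628,  0.20495455]), 'eef_rot': array([-3.14056925e+00, -7.09435361e-05,  2.55795956e-01]), 'force': array([ 0.75500086, -0.61340552,  0.09309747]), 'moment': array([0.0580174 , 0.01699393, 0.02664897]), 'grip_force': 0.0, 'grip_width': 0.09417562149857593}
```

View pics/scene0.png

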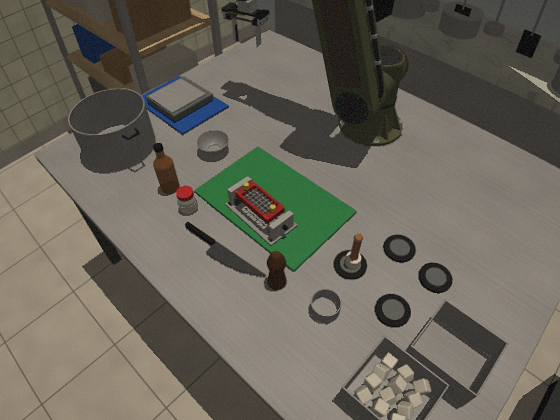

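View pics/top0.png

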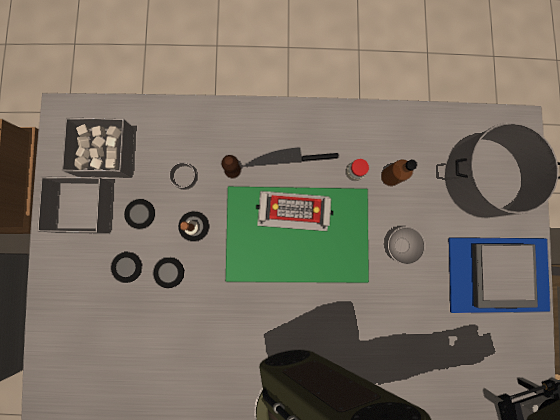

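The scene view shows the mallet on its disc at about (355,255), with the dicer at (262,208). In the top view, image right is robot -y. The mallet's disc, at (194,226), is the rightmost of the four discs. The studs are at (264,208) and (317,209).

```bash
cat > m.py <<'E'
from h import *
def blobs(mask,P,amin,lab):
    n,L,s,c=cv2.connectedComponentsWithStats(mask.astype(np.uint8))
    for k in range(1,n):
        if s[k,4]>=amin:
            q=P[L==k]; print(lab,c[k].round(1),s[k,4],'med',np.median(q,0).round(4),'min',q.min(0).round(3),'max',q.max(0).round(3))
E
python3 - <<'E'
from m import *
for n in('scene','top'):
    z=np.load(f'{n}0.npz'); im,d=z['im'],z['d']; P=pts(n,d)
    hsv=cv2.cvtColor(im,cv2.COLOR_BGR2HSV); H,S,V=[hsv[...,k].astype(int) for k in range(3)]
    dic=(P[...,0]>.3)&(P[...,0]<.8)&(P[...,1]<.3)&(P[...,1]>-.15)
    blobs((H>20)&(H<35)&(S>120)&(V>120)&dic&(P[...,2]>.05),P,5,n+' stud')
    blobs((S>150)&((H<8)|(H>172))&(V>80)&dic,P,80,n+' red')
    blobs((H>45)&(H<80)&(S>100),P,500,n+' green')
    mal=(abs(P[...,0]-.5)<.2)&(P[...,1]>.15)&(P[...,1]<.5)
    blobs(mal&(P[...,2]>.06)&(P[...,2]<.2),P,8,n+' tall')
    if n=='top':
        blobs(mal&(P[...,2]>.125)&(P[...,2]<.2),P,8,n+' handletop')
        blobs(mal&(P[...,2]>.036)&(P[...,2]<.05),P,8,n+' headtop')
    blobs((V<60)&(abs(P[...,2]-.01)<.008)&(P[...,1]>.1)&(P[...,0]<.7)&(P[...,0]>.2),P,60,n+' discs')
    if n=='top':
        blobs(dic&(P[...,2]>.072)&(P[...,2]<.095),P,8,n+' cheek')
        blobs((P[...,2]>.03)&(P[...,2]<.4)&(P[...,0]>.3),P,60,n+' all')
E
```

```text
scene stud [245.7 183.7] 18 med [ 0.6127 -0.0448  0.109 ] min [ 0.604 -0.07   0.083] max [ 0.621 -0.036  0.113]
scene stud [272.2 206.3] 21 med [0.6213 0.0763 0.1087] min [0.606 0.049 0.078] max [0.63  0.083 0.112]
scene red [260.  200.9] 353 med [0.6283 0.0282 0.0893] min [ 0.576 -0.074  0.072] max [0.656 0.092 0.109]
scene green [281.5 203.8] 7162 med [0.5182 0.0492 0.0124] min [ 0.392 -0.227  0.001] max [1.144 0.612 1.002]
scene tall [356.3 244.5] 185 med [0.5682 0.3346 0.1131] min [0.55  0.319 0.061] max [0.574 0.343 0.143]
scene discs [398.8 248.7] 392 med [0.432  0.4059 0.01  ] min [0.373 0.356 0.002] max [0.47  0.449 0.016]
scene discs [348.8 267.3] 372 med [0.5842 0.3416 0.0096] min [0.519 0.282 0.002] max [0.615 0.376 0.015]
scene discs [434.5 278. ] 467 med [0.4465 0.5356 0.0097] min [0.389 0.488 0.002] max [0.484 0.582 0.015]
scene discs [392.1 311. ] 534 med [0.6116 0.5031 0.0095] min [0.557 0.454 0.003] max [0.65  0.547 0.015]
scene discs [468.2 340.7] 190 med [0.5432 0.7022 0.0082] min [0.539 0.625 0.002] max [0.555 0.764 0.018]
top stud [275.1 206.3] 25 med [0.6214 0.0
[... 2198 characters left out ...]
-0.2885  0.1253] min [ 0.703 -0.334  0.03 ] max [ 0.767 -0.268  0.194]
top all [181.7 174.4] 140 med [0.7239 0.3634 0.042 ] min [0.682 0.323 0.03 ] max [0.762 0.403 0.05 ]
top all [ 70.5 202.7] 1644 med [0.6281 0.7165 0.0727] min [0.539 0.588 0.03 ] max [0.702 0.771 0.104]
top all [295.2 209.2] 1447 med [0.6161 0.0124 0.0833] min [ 0.568 -0.104  0.031] max [0.663 0.131 0.114]
top all [189.3 227.2] 201 med [0.5577 0.3246 0.0528] min [0.539 0.309 0.031] max [0.579 0.346 0.143]
top all [410.2 245.6] 380 med [ 0.5103 -0.359   0.0448] min [ 0.455 -0.39   0.03 ] max [ 0.569 -0.275  0.056]
top all [505.  275.7] 3949 med [ 0.4184 -0.6499  0.05  ] min [ 0.318 -0.761  0.03 ] max [ 0.519 -0.554  0.059]
```

```bash
cat > to.py <<'E'
import sys; from h import *
from scipy.spatial.transform import Rotation as R
o=ctrl.get_obs(); x=[float(a) for a in sys.argv[1:5]]
r=R.from_euler('xyz',o['eef_rot']); t=R.from_euler('xyz',[np.pi,0,x[3]])
print('t',o['time_s'],'q',o['qpos'].round(2),'f',o['force'].round(2),'pos',o['ee_pos'].round(4),o['eef_rot'].round(4))
print('shift',(r.inv().apply(np.array(x[:3])-o['ee_pos'])*1000).round(1),'turn',(r.inv()*t).as_rotvec().round(4))
E
python3 to.py 0.5 0 0.26 0; python3 to.py .558 .329 .20 0
```

```text
t 0.1 q [-1.38  0.3   1.52  0.    1.32 -0.07] f [ 0.76 -0.61  0.09] pos [ 0.1391 -0.5319  0.205 ] [-3.1406e+00 -1.0000e-04  2.5580e-01]
shift [ 483.7 -423.3  -54.6] turn [-1.000e-03  1.000e-04  2.558e-01]
t 0.1 q [-1.38  0.3   1.52  0.    1.32 -0.07] f [ 0.76 -0.61  0.09] pos [ 0.1391 -0.5319  0.205 ] [-3.1406e+00 -1.0000e-04  2.5580e-01]
shift [ 623.1 -726.9    5.7] turn [-1.000e-03  1.000e-04  2.558e-01]
```

The rows are not in the units I measure in: shifts go in shares of 800 mm and turns go in shares of 2 pi rad. I convert before sending: 484 mm / 800 = 0.605, -423 mm / 800 = -0.5288, 0.256 rad / 6.2832 = 0.0407.

Emit:
arm_command:
  plan:
    - [[0.605,-0.5288,-0.0688,0,0,0.0407,-1],[0.605,-0.5288,-0.0688,0,0,0.0407,-1],[0.605,-0.5288,-0.0688,0,0,0.0407,-1],[0.605,-0.5288,-0.0688,0,0,0.0407,-1],[0.605,-0.5288,-0.0688,0,0,0.0407,-1],[0.605,-0.5288,-0.0688,0,0,0.0407,-1],[0.605,-0.5288,-0.0688,0,0,0.0407,-1],[0.605,-0.5288,-0.0688,0,0,0.0407,-1],[0.605,-0.5288,-0.0688,0,0,0.0407,-1],[0.605,-0.5288,-0.0688,0,0,0.0407,-1],[0.605,-0.5288,-0.0688,0,0,0.0407,-1],[0.605,-0.5288,-0.0688,0,0,0.0407,-1]]

```text
time_s: 1.3
ee_pos: [0.4758, -0.0355, 0.2567]
eef_rot: [3.142, 0.0, -0.0]
force: [0.3, -1.5, -0.8]
grip_width: 0.0942
grip_force: 0.0
```

```bash
python3 to.py .558 .329 .20 0
```

```text
t 1.3 q [-0.15  0.1   1.64 -0.    1.4   1.42] f [ 0.32 -1.51 -0.75] pos [ 0.4758 -0.0355  0.2567] [ 3.1415e+00  1.0000e-04 -0.0000e+00]
shift [  82.2 -364.5   56.7] turn [ 0.      0.0001 -0.    ]
```

Scaled: -364 mm / 800 = -0.455, 82 mm / 800 = 0.1025.

Emit:
arm_command:
  plan:
    - [[0.1025,-0.455,0.0713,0,0,0,-1],[0.1025,-0.455,0.0713,0,0,0,-1],[0.1025,-0.455,0.0713,0,0,0,-1],[0.1025,-0.455,0.0713,0,0,0,-1],[0.1025,-0.455,0.0713,0,0,0,-1],[0.1025,-0.455,0.0713,0,0,0,-1],[0.1025,-0.455,0.0713,0,0,0,-1],[0.1025,-0.455,0.0713,0,0,0,-1],[0.1025,-0.455,0.0713,0,0,0,-1],[0.1025,-0.455,0.0713,0,0,0,-1],[0.1025,-0.455,0.0713,0,0,0,-1]]

```text
time_s: 2.4
ee_pos: [0.5572, 0.3255, 0.1998]
eef_rot: [3.142, -0.0, -0.001]
force: [-0.8, 0.5, -0.8]
grip_width: 0.0941
grip_force: 0.0
```

```bash
python3 to.py .558 .329 .075 0
```

```text
t 2.4 q [ 0.47  0.52  1.23 -0.    1.39  2.04] f [-0.81  0.52 -0.76] pos [0.5572 0.3255 0.1998] [ 3.1415e+00 -1.0000e-04 -1.0000e-03]
shift [  0.8  -3.5 124.8] turn [ 0.0001 -0.0001 -0.001 ]
```

Scaled: 125 mm / 800 = 0.1563, 115 mm / 800 = 0.1438.

Emit:
arm_command:
  plan:
    - [[0,0,0.0625,0,0,0,-1],[0,0,0.1125,0,0,0,-1],[0,0,0.1438,0,0,0,-1],[0,0,0.1563,0,0,0,-1],[0,0,0.1563,0,0,0,-1],[0,0,0.1563,0,0,0,-1]]

```text
time_s: 3.0
ee_pos: [0.558, 0.3263, 0.0765]
eef_rot: [-3.141, -0.002, -0.001]
force: [-0.1, 0.0, 0.0]
grip_width: 0.0937
grip_force: 0.0
```

Emit:
arm_command:
  plan:
    - [[0,0,0,0,0,0,0.3],[0,0,0,0,0,0,0.5],[0,0,0,0,0,0,1],[0,0,0,0,0,0,1],[0,0,0,0,0,0,1],[0,0,0,0,0,0,1],[0,0,0,0,0,0,1],[0,0,0,0,0,0,1],[0,0,0,0,0,0,1]]
  squeeze: 50

```text
time_s: 3.9
ee_pos: [0.5572, 0.3264, 0.0746]
eef_rot: [-3.141, -0.0, -0.0]
force: [-0.4, 0.1, 0.8]
grip_width: 0.0254
grip_force: 2.3
```

```bash
python3 to.py .558 .329 .075 0
```

```text
t 3.9 q [0.47 0.63 1.35 0.   1.16 2.04] f [-0.37  0.11  0.81] pos [0.5572 0.3264 0.0746] [-3.1414e+00 -1.0000e-04 -2.0000e-04]
shift [ 0.8 -2.6 -0.4] turn [-0.0002 -0.0001 -0.0002]
```

Emit:
arm_command:
  plan:
    - [[0,0,0,0,0,0,1],[0,0,0,0,0,0,1],[0,0,0,0,0,0,1],[0,0,0,0,0,0,1],[0,0,0,0,0,0,1]]

```text
time_s: 4.4
ee_pos: [0.5571, 0.3263, 0.0744]
eef_rot: [3.141, 0.0, -0.0]
force: [0.4, 0.7, -2.7]
grip_width: 0.0227
grip_force: 50.0
```

Scaled: -135 mm / 800 = -0.1688, -125 mm / 800 = -0.1563.

Emit:
arm_command:
  plan:
    - [[0,0,-0.0125,0,0,0,1],[0,0,-0.0375,0,0,0,1],[0,0,-0.0875,0,0,0,1],[0,0,-0.1313,0,0,0,1],[0,0,-0.1563,0,0,0,1],[0,0,-0.1688,0,0,0,1],[0,0,-0.1688,0,0,0,1],[0,0,-0.1688,0,0,0,1],[0,0,-0.1688,0,0,0,1]]

```text
time_s: 5.3
ee_pos: [0.5567, 0.3262, 0.208]
eef_rot: [3.14, 0.002, -0.0]
force: [0.3, -0.2, -3.0]
grip_width: 0.0227
grip_force: 50.0
```

```bash
python3 - <<'E'
from m import *
for n in('scene','top'):
    im,d=snap(n); np.savez(f'{n}1.npz',im=im,d=d); P=pts(n,d)
    if n=='scene':
        cv2.imwrite('pics/s1.png',cv2.resize(im[100:310,170:450],None,fx=2.8,fy=2.8,interpolation=cv2.INTER_CUBIC))
    else:
        blobs((im.max(2)<60)&(abs(P[...,2]-.01)<.006)&(abs(P[...,1]-.33)<.07)&(abs(P[...,0]-.565)<.07),P,60,'disc')
E
python3 to.py .621 .076 .22 0
```

```text
t 5.4 q [0.47 0.52 1.21 0.   1.41 2.04] f [-0.05  0.52 -3.23] pos [0.5569 0.3263 0.2084] [ 3.1408e+00  1.6000e-03 -2.0000e-04]
shift [ 64.1 250.3 -11.5] turn [ 0.0008  0.0016 -0.0002]
```

View pics/s1.png

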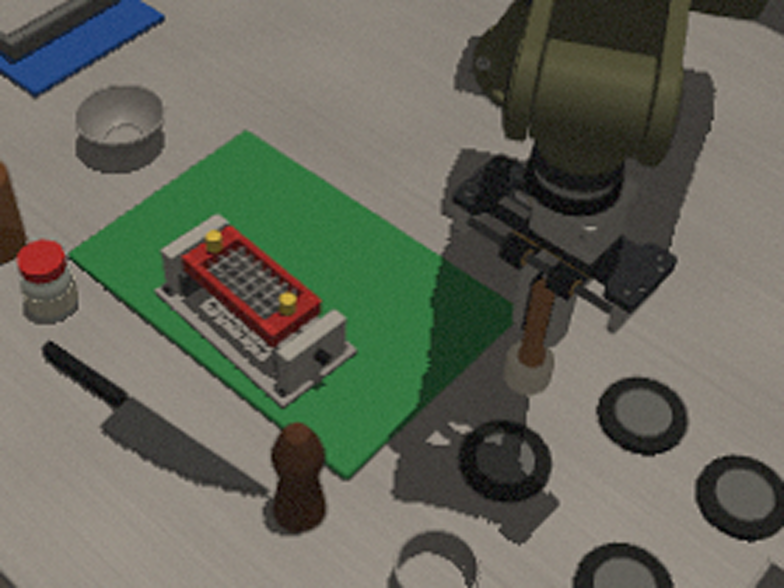

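The mallet is held upright, clear of its disc at crop (505,460). The studs are at crop (288,300) and (213,240).

Scaled: 250 mm / 800 = 0.3125, 220 mm / 800 = 0.275.

Emit:
arm_command:
  plan:
    - [[0.0125,0.05,0,0,0,0,1],[0.0275,0.1063,0,0,0,0,1],[0.0413,0.1625,0,0,0,0,1],[0.0563,0.2188,0,0,0,0,1],[0.07,0.275,0,0,0,0,1],[0.08,0.3125,0,0,0,0,1],[0.08,0.3125,0,0,0,0,1],[0.08,0.3125,0,0,0,0,1],[0.08,0.3125,0,0,0,0,1]]

```text
time_s: 6.3
ee_pos: [0.6209, 0.0774, 0.2093]
eef_rot: [-3.141, 0.001, 0.001]
force: [0.3, -0.0, -2.7]
grip_width: 0.0226
grip_force: 50.0
```

```bash
python3 to.py .621 .0755 .178 0
python3 - <<'E'
from h import *
P=None
for n in('scene','top'):
    z=np.load(n+'1.npz'); im,d=z['im'],z['d']; i=cams.camera_info(n)
    T=np.linalg.inv(np.array(i['world_to_cam'])); K=np.array([[i['fx'],0,i['cx']],[0,i['fy'],i['cy']],[0,0,1]])
    P=pts(n,d)
    hsv=cv2.cvtColor(im,cv2.COLOR_BGR2HSV).astype(int)
    m=(hsv[...,0]>20)&(hsv[...,0]<35)&(hsv[...,1]>120)&(hsv[...,2]>100)&(abs(P[...,0]-.617)<.03)&(abs(P[...,1]-.015)<.1)
    for s,nm in((1,'L'),(-1,'R')):
        q=P[m&((P[...,1]-.015)*s>0)]; print(n,nm,len(q),np.sort(q[:,2]).round(4)[-14:],q[q[:,2]>.1].mean(0).round(4))
    mm=(im.max(2)<70)&(abs(P[...,1]-.33)<.055)&(abs(P[...,0]-.565)<.055)&(abs(P[...,2]-.01)<.008)
    c,_=cv2.findContours(mm.astype(np.uint8),cv2.RETR_EXTERNAL,cv2.CHAIN_APPROX_NONE); c=max(c,key=cv2.contourArea)
    e=cv2.fitEllipse(c)[0]; r=cv2.undistortPoints(np.array([[e]]),K,np.array(i['dist_coeffs'])).ravel()
    v=T[:3,:3]@[r[0],r[1],1]; print(n,'disc',e,(T[:3,3]+v*(.01-T[2,3])/v[2]).round(4))
    # heights of board / cheeks for depth bias
    for nm,lo,hi in(('cheekL',(.61,.1),(.63,.118)),('cheekR',(.60,-.09),(.62,-.075))):
        q=P[(P[...,0]>lo[0])&(P[...,0]<hi[0])&(P[...,1]>lo[1])&(P[...,1]<hi[1])&(P[...,2]>.07)]; print(nm,np.median(q[:,2]).round(4))
E
```

```text
t 6.3 q [0.07 0.47 1.28 0.   1.39 1.64] f [ 0.34 -0.02 -2.68] pos [0.6209 0.0774 0.2093] [-3.1414e+00  5.0000e-04  8.0000e-04]
shift [ 0.1  1.9 31.3] turn [-0.0002  0.0005  0.0008]
scene L 21 [0.1081 0.1081 0.1085 0.1087 0.109  0.109  0.1095 0.1095 0.1096 0.1101
 0.1109 0.1113 0.1116 0.1116] [0.6222 0.0765 0.1087]
scene R 19 [0.109  0.1093 0.1095 0.1098 0.1103 0.1103 0.1105 0.1114 0.1114 0.1118
 0.112  0.1121 0.1123 0.1128] [ 0.6138 -0.0437  0.1104]
scene disc (349.3055419921875, 264.415771484375) [0.5703 0.329  0.01  ]
cheekL 0.0821
cheekR 0.0821
top L 26 [0.1078 0.1081 0.1083 0.1084 0.1084 0.1086 0.1087 0.1091 0.1093 0.1093
 0.111  0.1112 0.1114 0.1119] [0.6208 0.0744 0.108 ]
top R 22 [0.1071 0.1073 0.1082 0.1083 0.1085 0.1091 0.1094 0.1095 0.1096 0.1099
 0.1105 0.1107 0.1115 0.1122] [ 0.6131 -0.0445  0.1083]
top disc (189.61415100097656, 219.10997009277344) [0.5867 0.3399 0.01  ]
cheekL 0.081
cheekR 0.0799
```

Scaled: 32 mm / 800 = 0.04, 27 mm / 800 = 0.0338.

Emit:
arm_command:
  plan:
    - [[0,0.0019,0.0188,0,0,0,1],[0,0.0019,0.0338,0,0,0,1],[0,0.0019,0.04,0,0,0,1],[0,0.0019,0.04,0,0,0,1],[0,0.0019,0.04,0,0,0,1]]

```text
time_s: 6.8
ee_pos: [0.6212, 0.0752, 0.178]
eef_rot: [-3.142, -0.0, 0.0]
force: [-0.0, -0.6, -2.7]
grip_width: 0.0225
grip_force: 50.0
```

Scaled: 2.5 mm / 800 = 0.0031, 2 mm / 800 = 0.0025.

Emit:
arm_command:
  plan:
    - [[0,0,0.0006,0,0,0,1],[0,0,0.0013,0,0,0,1],[0,0,0.0019,0,0,0,1],[0,0,0.0025,0,0,0,1],[0,0,0.0031,0,0,0,1]]

```text
time_s: 7.3
ee_pos: [0.6211, 0.0748, 0.1751]
eef_rot: [-3.142, -0.0, -0.0]
force: [0.8, -0.3, -2.6]
grip_width: 0.0228
grip_force: 50.0
```

Emit:
arm_command:
  plan:
    - [[0,0,0.0006,0,0,0,1],[0,0,0.0013,0,0,0,1],[0,0,0.0019,0,0,0,1]]

```text
time_s: 7.6
ee_pos: [0.6211, 0.0749, 0.1735]
eef_rot: [-3.142, 0.0, -0.0]
force: [-0.1, 0.5, -3.8]
grip_width: 0.0229
grip_force: 50.0
```

Scaled: 1 mm / 800 = 0.0013, 0.5 mm / 800 = 0.0006.

Emit:
arm_command:
  plan:
    - [[0,0,0.0006,0,0,0,1],[0,0,0.0013,0,0,0,1]]

```text
time_s: 7.8
ee_pos: [0.6212, 0.0749, 0.1728]
eef_rot: [-3.142, -0.0, -0.0]
force: [-0.5, 0.4, 0.2]
grip_width: 0.0227
grip_force: 50.0
```

Scaled: 1 mm / 800 = 0.0013, 0.5 mm / 800 = 0.0006.

Emit:
arm_command:
  plan:
    - [[0,0,0.0006,0,0,0,1],[0,0,0.0013,0,0,0,1]]

```text
time_s: 8.0
ee_pos: [0.6215, 0.0749, 0.1726]
eef_rot: [-3.142, -0.002, -0.0]
force: [-2.0, 0.6, 8.3]
grip_width: 0.0227
grip_force: 50.0
```

Scaled: 1 mm / 800 = 0.0013, 0.5 mm / 800 = 0.0006.

Emit:
arm_command:
  plan:
    - [[0,0,0.0006,0,0,0,1],[0,0,0.0013,0,0,0,1]]

```text
time_s: 8.2
ee_pos: [0.6217, 0.0749, 0.1721]
eef_rot: [-3.141, -0.003, -0.0]
force: [-0.9, 0.2, 9.7]
grip_width: 0.023
grip_force: 50.0
```

Scaled: 2 mm / 800 = 0.0025, 1.5 mm / 800 = 0.0019.

Emit:
arm_command:
  plan:
    - [[0,0,0.0006,0,0,0,1],[0,0,0.0013,0,0,0,1],[0,0,0.0019,0,0,0,1],[0,0,0.0025,0,0,0,1]]

```text
time_s: 8.6
ee_pos: [0.6217, 0.0749, 0.1701]
eef_rot: [-3.141, -0.003, -0.0]
force: [-0.8, 0.6, 9.4]
grip_width: 0.0225
grip_force: 50.0
```

Scaled: -20 mm / 800 = -0.025, -5 mm / 800 = -0.0063.

Emit:
arm_command:
  plan:
    - [[0,0,-0.0063,0,0,0,1],[0,0,-0.025,0,0,0,1],[0,0,-0.025,0,0,0,1],[0,0,-0.025,0,0,0,1]]

```text
time_s: 9.0
ee_pos: [0.6213, 0.0749, 0.189]
eef_rot: [-3.142, -0.001, -0.0]
force: [-0.3, 0.1, -3.1]
grip_width: 0.0229
grip_force: 50.0
```

```bash
python3 to.py .613 -.0445 .19 0
```

```text
t 9.0 q [0.06 0.48 1.31 0.   1.35 1.63] f [-0.3   0.14 -3.12] pos [0.6213 0.0749 0.189 ] [-3.1415e+00 -7.0000e-04 -2.0000e-04]
shift [ -8.2 119.4  -1. ] turn [-0.     -0.0007 -0.0002]
```

Scaled: 119 mm / 800 = 0.1488, 110 mm / 800 = 0.1375.

Emit:
arm_command:
  plan:
    - [[-0.0038,0.05,0,0,0,0,1],[-0.0075,0.1,0,0,0,0,1],[-0.01,0.1375,0,0,0,0,1],[-0.01,0.1488,0,0,0,0,1],[-0.01,0.1488,0.0063,0,0,0,1],[-0.01,0.1488,0.0125,0,0,0,1],[-0.01,0.1488,0.015,0,0,0,1],[-0.01,0.1488,0.015,0,0,0,1]]

```text
time_s: 9.8
ee_pos: [0.613, -0.043, 0.1759]
eef_rot: [-3.141, 0.001, 0.001]
force: [0.4, 0.7, -3.0]
grip_width: 0.0228
grip_force: 50.0
```

Scaled: 1.5 mm / 800 = 0.0019, 1 mm / 800 = 0.0013.

Emit:
arm_command:
  plan:
    - [[0,0,0.0006,0,0,0,1],[0,0,0.0013,0,0,0,1],[0,0,0.0019,0,0,0,1]]

```text
time_s: 10.1
ee_pos: [0.6132, -0.0439, 0.1752]
eef_rot: [3.142, -0.0, 0.0]
force: [0.0, 0.0, -3.3]
grip_width: 0.0225
grip_force: 50.0
```

Scaled: 1 mm / 800 = 0.0013, 0.5 mm / 800 = 0.0006.

Emit:
arm_command:
  plan:
    - [[0,0,0.0006,0,0,0,1],[0,0,0.0013,0,0,0,1]]

```text
time_s: 10.3
ee_pos: [0.6131, -0.0441, 0.1741]
eef_rot: [-3.142, -0.0, -0.0]
force: [-0.3, -0.5, -2.5]
grip_width: 0.0228
grip_force: 50.0
```

Scaled: 1 mm / 800 = 0.0013, 0.5 mm / 800 = 0.0006.

Emit:
arm_command:
  plan:
    - [[0,0,0.0006,0,0,0,1],[0,0,0.0013,0,0,0,1]]

```text
time_s: 10.5
ee_pos: [0.6134, -0.0441, 0.1738]
eef_rot: [3.142, -0.001, -0.0]
force: [-1.6, -0.2, 6.7]
grip_width: 0.0223
grip_force: 50.0
```

Scaled: 6 mm / 800 = 0.0075, 5.5 mm / 800 = 0.0069.

Emit:
arm_command:
  plan:
    - [[0,0,0.0006,0,0,0,1],[0,0,0.0013,0,0,0,1],[0,0,0.0019,0,0,0,1],[0,0,0.0025,0,0,0,1],[0,0,0.0031,0,0,0,1],[0,0,0.0038,0,0,0,1],[0,0,0.0044,0,0,0,1],[0,0,0.005,0,0,0,1],[0,0,0.0056,0,0,0,1],[0,0,0.0063,0,0,0,1],[0,0,0.0069,0,0,0,1],[0,0,0.0075,0,0,0,1]]

```text
time_s: 11.7
ee_pos: [0.6135, -0.044, 0.1684]
eef_rot: [-3.142, -0.002, -0.0]
force: [-3.4, 1.1, 8.1]
grip_width: 0.0226
grip_force: 50.0
```

Scaled: -119 mm / 800 = -0.1488, -110 mm / 800 = -0.1375.

Emit:
arm_command:
  plan:
    - [[0,0,-0.0063,0,0,0,1],[0,0,-0.025,0,0,0,1],[0,0,-0.025,0,0,0,1],[0.01,-0.0375,-0.025,0,0,0,1],[0.01,-0.0938,-0.025,0,0,0,1],[0.01,-0.1375,-0.025,0,0,0,1],[0.01,-0.1488,-0.025,0,0,0,1],[0.01,-0.1488,-0.025,0,0,0,1],[0.01,-0.1488,-0.015,0,0,0,1],[0.01,-0.1488,-0.0075,0,0,0,1],[0.01,-0.1488,-0.0063,0,0,0,1],[0.01,-0.1488,-0.0063,0,0,0,1]]

```text
time_s: 12.9
ee_pos: [0.621, 0.0741, 0.1716]
eef_rot: [3.142, 0.001, -0.001]
force: [0.4, 1.1, -2.2]
grip_width: 0.0228
grip_force: 50.0
```

Emit:
arm_command:
  plan:
    - [[0,0,0.0013,0,0,0,1],[0,0,0.0019,0,0,0,1],[0,0,0.0025,0,0,0,1],[0,0,0.0031,0,0,0,1],[0,0,0.0038,0,0,0,1],[0,0,0.0044,0,0,0,1],[0,0,0.005,0,0,0,1]]

```text
time_s: 13.6
ee_pos: [0.6217, 0.0749, 0.1696]
eef_rot: [-3.142, -0.002, -0.0]
force: [-1.6, -1.1, 8.4]
grip_width: 0.0227
grip_force: 50.0
```

Scaled: 3.5 mm / 800 = 0.0044, 3 mm / 800 = 0.0038.

Emit:
arm_command:
  plan:
    - [[0,0,0.0006,0,0,0,1],[0,0,0.0013,0,0,0,1],[0,0,0.0019,0,0,0,1],[0,0,0.0025,0,0,0,1],[0,0,0.0031,0,0,0,1],[0,0,0.0038,0,0,0,1],[0,0,0.0044,0,0,0,1]]

```text
time_s: 14.3
ee_pos: [0.6217, 0.0749, 0.1663]
eef_rot: [-3.142, -0.003, -0.0]
force: [-1.8, -0.1, 9.3]
grip_width: 0.0228
grip_force: 50.0
```

Scaled: 119 mm / 800 = 0.1488, 110 mm / 800 = 0.1375.

Emit:
arm_command:
  plan:
    - [[0,0,-0.0063,0,0,0,1],[0,0,-0.0275,0,0,0,1],[0,0,-0.0275,0,0,0,1],[-0.005,0.0375,-0.0275,0,0,0,1],[-0.01,0.0938,-0.0275,0,0,0,1],[-0.01,0.1375,-0.0275,0,0,0,1],[-0.01,0.1488,-0.0275,0,0,0,1],[-0.01,0.1488,-0.0275,0,0,0,1],[-0.01,0.1488,-0.0188,0,0,0,1],[-0.01,0.1488,-0.01,0,0,0,1],[-0.01,0.1488,-0.0088,0,0,0,1],[-0.01,0.1488,-0.0088,0,0,0,1]]

```text
time_s: 15.5
ee_pos: [0.613, -0.0434, 0.1711]
eef_rot: [-3.141, 0.001, 0.001]
force: [0.0, 0.4, -3.5]
grip_width: 0.0227
grip_force: 50.0
```

Scaled: 4.5 mm / 800 = 0.0056, 3.5 mm / 800 = 0.0044.

Emit:
arm_command:
  plan:
    - [[0,0,0.0013,0,0,0,1],[0,0,0.0025,0,0,0,1],[0,0,0.0031,0,0,0,1],[0,0,0.0038,0,0,0,1],[0,0,0.0044,0,0,0,1],[0,0,0.005,0,0,0,1],[0,0,0.0056,0,0,0,1]]

```text
time_s: 16.2
ee_pos: [0.6135, -0.0441, 0.1683]
eef_rot: [3.141, -0.002, -0.0]
force: [-1.7, 0.8, 6.8]
grip_width: 0.0224
grip_force: 50.0
```

Emit:
arm_command:
  plan:
    - [[0,0,0.0006,0,0,0,1],[0,0,0.0013,0,0,0,1],[0,0,0.0019,0,0,0,1],[0,0,0.0025,0,0,0,1],[0,0,0.0031,0,0,0,1],[0,0,0.0038,0,0,0,1],[0,0,0.0044,0,0,0,1],[0,0,0.005,0,0,0,1]]

```text
time_s: 17.0
ee_pos: [0.6135, -0.044, 0.1645]
eef_rot: [-3.141, -0.002, -0.0]
force: [-2.3, 1.8, 8.5]
grip_width: 0.0224
grip_force: 50.0
```

Scaled: -119 mm / 800 = -0.1488, -110 mm / 800 = -0.1375.

Emit:
arm_command:
  plan:
    - [[0,0,-0.0063,0,0,0,1],[0,0,-0.025,0,0,0,1],[0,0,-0.025,0,0,0,1],[0.01,-0.0375,-0.025,0,0,0,1],[0.01,-0.0938,-0.025,0,0,0,1],[0.01,-0.1375,-0.025,0,0,0,1],[0.01,-0.1488,-0.025,0,0,0,1],[0.01,-0.1488,-0.025,0,0,0,1],[0.01,-0.1488,-0.015,0,0,0,1],[0.01,-0.1488,-0.0088,0,0,0,1],[0.01,-0.1488,-0.0088,0,0,0,1]]

```text
time_s: 18.1
ee_pos: [0.6207, 0.0737, 0.1687]
eef_rot: [3.141, 0.002, -0.002]
force: [-0.1, 0.4, -3.3]
grip_width: 0.0229
grip_force: 50.0
```

```bash
python3 to.py .62 .075 .16 0
python3 - <<'E'
from h import *
im,d=snap('scene'); cv2.imwrite('pics/s2.png',cv2.resize(im[130:270,200:360],None,fx=4.2,fy=4.2,interpolation=cv2.INTER_CUBIC))
E
```

```text
t 18.1 q [ 0.06  0.5   1.33 -0.    1.31  1.63] f [-0.09  0.39 -3.28] pos [0.6207 0.0737 0.1687] [ 3.1414e+00  2.0000e-03 -1.6000e-03]
shift [-0.7 -1.3  8.7] turn [ 0.0002  0.002  -0.0016]
```

View pics/s2.png

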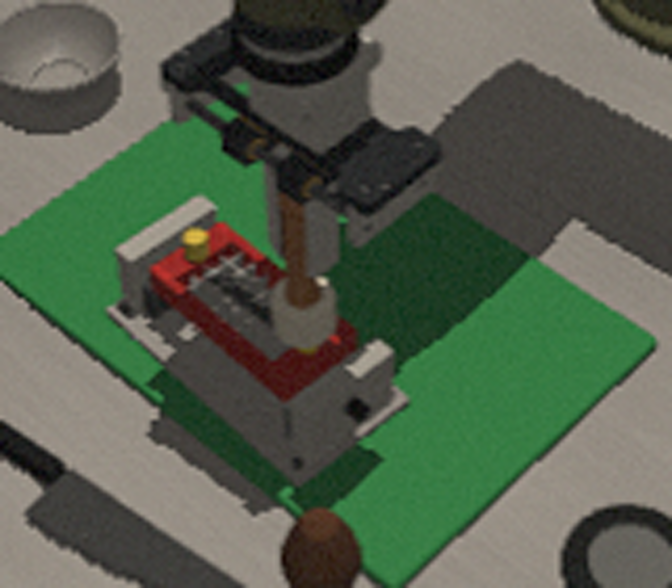

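The mallet head sits over the left stud at crop (303,330). The cassette is lower and close to level, and the right stud at crop (195,243) is free.

Emit:
arm_command:
  plan:
    - [[0,0,0.0013,0,0,0,1],[0,0,0.0019,0,0,0,1],[0,0,0.0025,0,0,0,1],[0,0,0.0031,0,0,0,1],[0,0,0.0038,0,0,0,1],[0,0,0.0044,0,0,0,1],[0,0,0.005,0,0,0,1],[0,0,0.0056,0,0,0,1],[0,0,0.0063,0,0,0,1]]

```text
time_s: 19.05
ee_pos: [0.6215, 0.0749, 0.1662]
eef_rot: [-3.141, -0.002, -0.0]
force: [-2.4, -0.2, 8.9]
grip_width: 0.0228
grip_force: 50.0
```

Scaled: 2.5 mm / 800 = 0.0031, 2 mm / 800 = 0.0025.

Emit:
arm_command:
  plan:
    - [[0,0,0.0006,0,0,0,1],[0,0,0.0013,0,0,0,1],[0,0,0.0019,0,0,0,1],[0,0,0.0025,0,0,0,1],[0,0,0.0031,0,0,0,1]]

```text
time_s: 19.55
ee_pos: [0.6216, 0.0749, 0.1641]
eef_rot: [-3.141, -0.002, -0.0]
force: [-1.8, -0.1, 8.6]
grip_width: 0.0229
grip_force: 50.0
```

Scaled: 119 mm / 800 = 0.1488, 110 mm / 800 = 0.1375.

Emit:
arm_command:
  plan:
    - [[0,0,-0.0063,0,0,0,1],[0,0,-0.025,0,0,0,1],[0,0,-0.025,0,0,0,1],[-0.005,0.0375,-0.025,0,0,0,1],[-0.01,0.0938,-0.025,0,0,0,1],[-0.01,0.1375,-0.025,0,0,0,1],[-0.01,0.1488,-0.025,0,0,0,1],[-0.01,0.1488,-0.025,0,0,0,1],[-0.01,0.1488,-0.015,0,0,0,1],[-0.01,0.1488,-0.0088,0,0,0,1],[-0.01,0.1488,-0.0088,0,0,0,1]]

```text
time_s: 20.65
ee_pos: [0.6127, -0.043, 0.1683]
eef_rot: [-3.141, 0.002, 0.001]
force: [-0.8, 0.2, -3.0]
grip_width: 0.0226
grip_force: 50.0
```

Scaled: 7 mm / 800 = 0.0088, 6.5 mm / 800 = 0.0081.

Emit:
arm_command:
  plan:
    - [[0,0,0.0013,0,0,0,1],[0,0,0.0025,0,0,0,1],[0,0,0.0031,0,0,0,1],[0,0,0.0038,0,0,0,1],[0,0,0.0044,0,0,0,1],[0,0,0.005,0,0,0,1],[0,0,0.0056,0,0,0,1],[0,0,0.0063,0,0,0,1],[0,0,0.0069,0,0,0,1],[0,0,0.0075,0,0,0,1],[0,0,0.0081,0,0,0,1],[0,0,0.0088,0,0,0,1]]

```text
time_s: 21.85
ee_pos: [0.6135, -0.0441, 0.1639]
eef_rot: [3.141, -0.002, -0.0]
force: [-3.6, 0.5, 8.3]
grip_width: 0.0226
grip_force: 50.0
```

Scaled: 1.5 mm / 800 = 0.0019, 1 mm / 800 = 0.0013.

Emit:
arm_command:
  plan:
    - [[0,0,0.0006,0,0,0,1],[0,0,0.0013,0,0,0,1],[0,0,0.0019,0,0,0,1]]

```text
time_s: 22.15
ee_pos: [0.6135, -0.044, 0.1624]
eef_rot: [-3.142, -0.002, -0.0]
force: [-3.1, 1.8, 8.8]
grip_width: 0.023
grip_force: 50.0
```

Scaled: -119 mm / 800 = -0.1488, -110 mm / 800 = -0.1375.

Emit:
arm_command:
  plan:
    - [[0,0,-0.0063,0,0,0,1],[0,0,-0.025,0,0,0,1],[0,0,-0.025,0,0,0,1],[0.01,-0.0375,-0.025,0,0,0,1],[0.01,-0.0938,-0.025,0,0,0,1],[0.01,-0.1375,-0.025,0,0,0,1],[0.01,-0.1488,-0.025,0,0,0,1],[0.01,-0.1488,-0.025,0,0,0,1],[0.01,-0.1488,-0.015,0,0,0,1],[0.01,-0.1488,-0.0088,0,0,0,1],[0.01,-0.1488,-0.0088,0,0,0,1]]

```text
time_s: 23.25
ee_pos: [0.6207, 0.0737, 0.1668]
eef_rot: [3.141, 0.002, -0.002]
force: [0.6, 0.4, -2.7]
grip_width: 0.0227
grip_force: 50.0
```

Scaled: 6 mm / 800 = 0.0075, 5.5 mm / 800 = 0.0069.

Emit:
arm_command:
  plan:
    - [[0,0,0.0013,0,0,0,1],[0,0,0.0025,0,0,0,1],[0,0,0.0031,0,0,0,1],[0,0,0.0038,0,0,0,1],[0,0,0.0044,0,0,0,1],[0,0,0.005,0,0,0,1],[0,0,0.0056,0,0,0,1],[0,0,0.0063,0,0,0,1],[0,0,0.0069,0,0,0,1],[0,0,0.0075,0,0,0,1]]

```text
time_s: 24.25
ee_pos: [0.6216, 0.0749, 0.1635]
eef_rot: [-3.141, -0.002, -0.0]
force: [-2.2, 0.4, 8.2]
grip_width: 0.0227
grip_force: 50.0
```

Scaled: 1.5 mm / 800 = 0.0019, 1 mm / 800 = 0.0013.

Emit:
arm_command:
  plan:
    - [[0,0,0.0006,0,0,0,1],[0,0,0.0013,0,0,0,1],[0,0,0.0019,0,0,0,1]]

```text
time_s: 24.55
ee_pos: [0.6216, 0.0749, 0.1621]
eef_rot: [-3.141, -0.002, -0.0]
force: [-2.9, 0.8, 9.3]
grip_width: 0.0226
grip_force: 50.0
```

Scaled: 1 mm / 800 = 0.0013, 0.5 mm / 800 = 0.0006.

Emit:
arm_command:
  plan:
    - [[0,0,0.0006,0,0,0,1],[0,0,0.0013,0,0,0,1]]

```text
time_s: 24.75
ee_pos: [0.6217, 0.0749, 0.1611]
eef_rot: [-3.141, -0.002, -0.0]
force: [-2.0, 0.8, 9.5]
grip_width: 0.0228
grip_force: 50.0
```

Scaled: 1 mm / 800 = 0.0013, 0.5 mm / 800 = 0.0006.

Emit:
arm_command:
  plan:
    - [[0,0,0.0006,0,0,0,1],[0,0,0.0013,0,0,0,1]]

```text
time_s: 24.95
ee_pos: [0.6217, 0.075, 0.1601]
eef_rot: [-3.141, -0.002, -0.0]
force: [-2.1, -0.5, 8.7]
grip_width: 0.0227
grip_force: 50.0
```

Scaled: 0.8 mm / 800 = 0.001, 0.4 mm / 800 = 0.0005.

Emit:
arm_command:
  plan:
    - [[0,0,0.0005,0,0,0,1],[0,0,0.001,0,0,0,1]]

```text
time_s: 25.15
ee_pos: [0.6217, 0.0749, 0.1593]
eef_rot: [-3.141, -0.002, -0.0]
force: [-1.5, 0.1, 9.4]
grip_width: 0.0225
grip_force: 50.0
```

Scaled: 0.4 mm / 800 = 0.0005.

Emit:
arm_command:
  plan:
    - [[0,0,0.0005,0,0,0,1]]

```text
time_s: 25.25
ee_pos: [0.6217, 0.075, 0.1589]
eef_rot: [-3.141, -0.002, -0.0]
force: [-1.7, -0.3, 9.6]
grip_width: 0.0227
grip_force: 50.0
```

Scaled: 0.4 mm / 800 = 0.0005.

Emit:
arm_command:
  plan:
    - [[0,0,0.0005,0,0,0,1]]

```text
time_s: 25.35
ee_pos: [0.6217, 0.0749, 0.1585]
eef_rot: [-3.141, -0.002, -0.0]
force: [-1.8, -0.2, 9.0]
grip_width: 0.0227
grip_force: 50.0
```

Scaled: 0.3 mm / 800 = 0.0004.

Emit:
arm_command:
  plan:
    - [[0,0,0.0004,0,0,0,1]]

```text
time_s: 25.45
ee_pos: [0.6217, 0.0749, 0.1582]
eef_rot: [-3.141, -0.003, -0.0]
force: [-1.4, 0.6, 8.5]
grip_width: 0.0226
grip_force: 50.0
```

Emit:
arm_command:
  plan:
    - [[0,0,0,0,0,0,1]]

```text
time_s: 25.55
ee_pos: [0.6217, 0.0749, 0.1582]
eef_rot: [-3.141, -0.003, -0.0]
force: [-1.1, 0.5, 8.7]
grip_width: 0.0226
grip_force: 50.0
```

Scaled: 0.4 mm / 800 = 0.0005.

Emit:
arm_command:
  plan:
    - [[0,0,0.0005,0,0,0,1]]

```text
time_s: 25.65
ee_pos: [0.6218, 0.0749, 0.158]
eef_rot: [-3.141, -0.003, -0.0]
force: [-2.2, -0.8, 11.5]
grip_width: 0.0226
grip_force: 50.0
```

Scaled: 0.3 mm / 800 = 0.0004.

Emit:
arm_command:
  plan:
    - [[0,0,0.0004,0,0,0,1]]

```text
time_s: 25.75
ee_pos: [0.6219, 0.0749, 0.1579]
eef_rot: [-3.141, -0.003, -0.0]
force: [-1.7, -0.1, 11.9]
grip_width: 0.0227
grip_force: 50.0
```

Scaled: 119 mm / 800 = 0.1488, 110 mm / 800 = 0.1375.

Emit:
arm_command:
  plan:
    - [[0,0,-0.0063,0,0,0,1],[0,0,-0.025,0,0,0,1],[0,0,-0.025,0,0,0,1],[-0.005,0.0375,-0.025,0,0,0,1],[-0.01,0.0938,-0.025,0,0,0,1],[-0.01,0.1375,-0.025,0,0,0,1],[-0.01,0.1488,-0.025,0,0,0,1],[-0.01,0.1488,-0.025,0,0,0,1],[-0.01,0.1488,-0.0163,0,0,0,1],[-0.01,0.1488,-0.0125,0,0,0,1],[-0.01,0.1488,-0.0125,0,0,0,1]]

```text
time_s: 26.85
ee_pos: [0.6128, -0.043, 0.1651]
eef_rot: [-3.141, 0.001, 0.001]
force: [0.0, 0.1, -1.5]
grip_width: 0.0224
grip_force: 50.0
```

Scaled: 5 mm / 800 = 0.0063, 1.5 mm / 800 = 0.0019.

Emit:
arm_command:
  plan:
    - [[0,0,0.0013,0,0,0,1],[0,0,0.0019,0,0,0,1],[0,0,0.0025,0,0,0,1],[0,0,0.0031,0,0,0,1],[0,0,0.0038,0,0,0,1],[0,0,0.0044,0,0,0,1],[0,0,0.005,0,0,0,1],[0,0,0.0056,0,0,0,1],[0,0,0.0063,0,0,0,1]]

```text
time_s: 27.75
ee_pos: [0.6135, -0.0441, 0.1622]
eef_rot: [3.141, -0.002, -0.0]
force: [-1.4, 0.9, 7.1]
grip_width: 0.0228
grip_force: 50.0
```

Scaled: 1.5 mm / 800 = 0.0019, 1 mm / 800 = 0.0013.

Emit:
arm_command:
  plan:
    - [[0,0,0.0006,0,0,0,1],[0,0,0.0013,0,0,0,1],[0,0,0.0019,0,0,0,1]]

```text
time_s: 28.05
ee_pos: [0.6135, -0.044, 0.1608]
eef_rot: [-3.142, -0.002, -0.0]
force: [-2.9, 1.3, 8.9]
grip_width: 0.0226
grip_force: 50.0
```

Scaled: 0.8 mm / 800 = 0.001, 0.4 mm / 800 = 0.0005.

Emit:
arm_command:
  plan:
    - [[0,0,0.0005,0,0,0,1],[0,0,0.001,0,0,0,1]]

```text
time_s: 28.25
ee_pos: [0.6135, -0.044, 0.16]
eef_rot: [-3.141, -0.002, -0.0]
force: [-2.6, 2.2, 8.4]
grip_width: 0.0229
grip_force: 50.0
```

Scaled: 0.8 mm / 800 = 0.001, 0.4 mm / 800 = 0.0005.

Emit:
arm_command:
  plan:
    - [[0,0,0.0005,0,0,0,1],[0,0,0.001,0,0,0,1]]

```text
time_s: 28.45
ee_pos: [0.6135, -0.0439, 0.1592]
eef_rot: [-3.141, -0.002, -0.0]
force: [-2.2, 3.1, 7.9]
grip_width: 0.0226
grip_force: 50.0
```

Emit:
arm_command:
  plan:
    - [[0,0,0.0005,0,0,0,1],[0,0,0.001,0,0,0,1]]

```text
time_s: 28.65
ee_pos: [0.6135, -0.0438, 0.1584]
eef_rot: [-3.141, -0.002, -0.0]
force: [-2.8, 2.5, 8.2]
grip_width: 0.023
grip_force: 50.0
```

Scaled: 0.3 mm / 800 = 0.0004.

Emit:
arm_command:
  plan:
    - [[0,0,0.0004,0,0,0,1]]

```text
time_s: 28.75
ee_pos: [0.6135, -0.0438, 0.1581]
eef_rot: [-3.141, -0.002, -0.0]
force: [-1.8, 2.2, 8.6]
grip_width: 0.0225
grip_force: 50.0
```

Scaled: 0.3 mm / 800 = 0.0004.

Emit:
arm_command:
  plan:
    - [[0,0,0.0004,0,0,0,1]]

```text
time_s: 28.85
ee_pos: [0.6135, -0.0438, 0.1579]
eef_rot: [-3.141, -0.002, -0.0]
force: [-2.0, 3.4, 10.5]
grip_width: 0.0227
grip_force: 50.0
```

Scaled: 0.3 mm / 800 = 0.0004.

Emit:
arm_command:
  plan:
    - [[0,0,0.0004,0,0,0,1]]

```text
time_s: 28.95
ee_pos: [0.6136, -0.0438, 0.1578]
eef_rot: [-3.141, -0.002, -0.0]
force: [-4.2, 3.4, 11.9]
grip_width: 0.0228
grip_force: 50.0
```

Scaled: -180 mm / 800 = -0.225, -135 mm / 800 = -0.1688.

Emit:
arm_command:
  plan:
    - [[0,0,-0.0063,0,0,0,1],[0,0,-0.0375,0,0,0,1],[0,0,-0.0688,0,0,0,1],[-0.0063,-0.0563,-0.0688,0,0,0,1],[-0.0125,-0.1125,-0.0688,0,0,0,1],[-0.025,-0.1688,-0.0688,0,0,0,1],[-0.0375,-0.225,-0.0688,0,0,0,1],[-0.0438,-0.225,-0.0688,0,0,0,1],[-0.0438,-0.225,-0.0688,0,0,0,1]]

```text
time_s: 29.85
ee_pos: [0.5776, 0.1366, 0.2111]
eef_rot: [3.141, 0.0, 0.002]
force: [0.9, -0.7, -2.8]
grip_width: 0.0226
grip_force: 50.0
```

```bash
python3 - <<'E'
from h import *
out=[]
for n in('scene','top'):
    im,d=snap(n); i=cams.camera_info(n); np.savez(n+'2.npz',im=im,d=d)
    P=pts(n,d); hsv=cv2.cvtColor(im,cv2.COLOR_BGR2HSV).astype(int)
    m=(hsv[...,0]>20)&(hsv[...,0]<35)&(hsv[...,1]>120)&(hsv[...,2]>70)&(abs(P[...,0]-.617)<.03)&(abs(P[...,1]-.015)<.1)
    for s,nm in((1,'L'),(-1,'R')):
        q=P[m&((P[...,1]-.015)*s>0)]; print(n,nm,len(q),np.sort(q[:,2]).round(4)[-12:])
    mm=(im.max(2)<70)&(abs(P[...,1]-.33)<.08)&(abs(P[...,0]-.565)<.08)&(abs(P[...,2]-.01)<.006)
    q=P[mm]; print(len(q),'disc pct',np.percentile(q,[1,50,99],axis=0).round(4).tolist())
    out.append(cv2.resize(im[205:325,290:420] if n=='scene' else im[175:275,140:250],(390,360),interpolation=cv2.INTER_CUBIC))
cv2.imwrite('pics/d.png',np.hstack(out))
E
python3 to.py .565 .329 .21 0
```

```text
scene L 42 [0.0942 0.0942 0.0943 0.0945 0.0947 0.0951 0.0952 0.0957 0.0962 0.0966
 0.0973 0.0979]
scene R 34 [0.0932 0.0933 0.0933 0.0935 0.0935 0.0936 0.0938 0.0942 0.0951 0.0957
 0.0957 0.0964]
442 disc pct [[0.5223, 0.2846, 0.0054], [0.5731, 0.3327, 0.0095], [0.6138, 0.3738, 0.0144]]
top L 0 []
top R 24 [0.0914 0.0925 0.0931 0.0942 0.0942 0.0947 0.0947 0.095  0.0953 0.0958
 0.0962 0.0973]
392 disc pct [[0.5215, 0.2824, 0.0046], [0.5658, 0.3267, 0.0095], [0.6094, 0.3728, 0.0142]]
t 29.95 q [ 0.17  0.39  1.38 -0.    1.37  1.74] f [ 0.53  0.07 -1.97] pos [0.5783 0.1351 0.2112] [ 3.1413e+00  1.0000e-04 -9.0000e-04]
shift [ -13.5 -193.9    1.1] turn [ 0.0003  0.0001 -0.0009]
```

View pics/d.png

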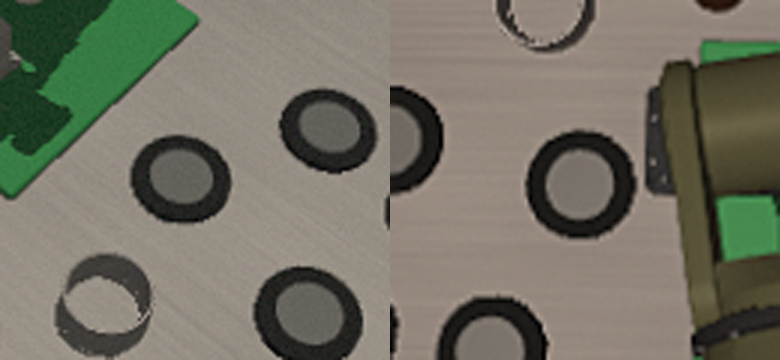

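Both studs read about 0.094 m, so they are home. The disc is clear in both views, at scene crop (181,179) and top crop (580,184), with its centre near (0.567, 0.328).

Scaled: -193 mm / 800 = -0.2413, -175 mm / 800 = -0.2188.

Emit:
arm_command:
  plan:
    - [[-0.0038,-0.0563,0,0,0,0,1],[-0.0075,-0.1125,0,0,0,0,1],[-0.0113,-0.1688,0,0,0,0,1],[-0.015,-0.2188,0,0,0,0,1],[-0.015,-0.2413,0,0,0,0,1],[-0.015,-0.2413,0,0,0,0,1],[-0.015,-0.2413,0.05,0,0,0,1],[-0.015,-0.2413,0.1,0,0,0,1],[-0.015,-0.2413,0.1375,0,0,0,1],[-0.015,-0.2413,0.1588,0,0,0,1],[-0.015,-0.2413,0.165,0,0,0,1],[-0.015,-0.2413,0.165,0,0,0,1]]

```text
time_s: 31.15
ee_pos: [0.5667, 0.3276, 0.0791]
eef_rot: [3.141, 0.0, -0.002]
force: [-0.8, -0.3, -2.9]
grip_width: 0.0226
grip_force: 50.0
```

Scaled: 2.5 mm / 800 = 0.0031, 2 mm / 800 = 0.0025.

Emit:
arm_command:
  plan:
    - [[0,0,0.0006,0,0,0,1],[0,0,0.0013,0,0,0,1],[0,0,0.0019,0,0,0,1],[0,0,0.0025,0,0,0,1],[0,0,0.0031,0,0,0,1]]

```text
time_s: 31.65
ee_pos: [0.5662, 0.329, 0.0769]
eef_rot: [-3.141, -0.0, -0.0]
force: [0.2, 0.4, -2.4]
grip_width: 0.0225
grip_force: 50.0
```

Emit:
arm_command:
  plan:
    - [[0,0,0.0006,0,0,0,1],[0,0,0.0013,0,0,0,1]]

```text
time_s: 31.85
ee_pos: [0.5661, 0.3289, 0.0757]
eef_rot: [-3.142, 0.0, -0.0]
force: [-0.9, -0.5, -2.1]
grip_width: 0.0227
grip_force: 50.0
```

Scaled: 1 mm / 800 = 0.0013, 0.5 mm / 800 = 0.0006.

Emit:
arm_command:
  plan:
    - [[0,0,0.0006,0,0,0,1],[0,0,0.0013,0,0,0,1],[0,0,0.0013,0,0,0,1]]

```text
time_s: 32.15
ee_pos: [0.5661, 0.3289, 0.0746]
eef_rot: [3.142, 0.0, -0.0]
force: [0.0, -0.4, -3.3]
grip_width: 0.0227
grip_force: 50.0
```

Emit:
arm_command:
  plan:
    - [[0,0,0.0006,0,0,0,1],[0,0,0.0009,0,0,0,1],[0,0,0.0009,0,0,0,1]]

```text
time_s: 32.45
ee_pos: [0.5663, 0.329, 0.0744]
eef_rot: [-3.141, -0.0, -0.0]
force: [-0.3, -0.2, 1.8]
grip_width: 0.0229
grip_force: 50.0
```

Contact with the disc. Next I open the gripper slowly, at low speed.

Emit:
arm_command:
  plan:
    - [[0,0,0,0,0,0,0.45],[0,0,0,0,0,0,0.4],[0,0,0,0,0,0,0.3],[0,0,0,0,0,0,0],[0,0,0,0,0,0,-0.5],[0,0,0,0,0,0,-1],[0,0,0,0,0,0,-1],[0,0,0,0,0,0,-1],[0,0,0,0,0,0,-1]]

```text
time_s: 33.35
ee_pos: [0.5662, 0.3289, 0.074]
eef_rot: [-3.142, 0.0, -0.0]
force: [0.9, -1.2, 0.8]
grip_width: 0.0775
grip_force: 0.0
```

Scaled: -150 mm / 800 = -0.1875, -135 mm / 800 = -0.1688.

Emit:
arm_command:
  plan:
    - [[0,0,-0.0125,0,0,0,-1],[0,0,-0.0375,0,0,0,-1],[0,0,-0.0875,0,0,0,-1],[0,0,-0.15,0,0,0,-1],[0,0,-0.1875,0,0,0,-1],[-0.0563,0,-0.1875,0,0,0,-1],[-0.1125,0,-0.1875,0,0,0,-1],[-0.1688,0,-0.1875,0,0,0,-1],[-0.1875,0,-0.1875,0,0,0,-1],[-0.1875,0,-0.1875,0,0,0,-1],[-0.1875,0,-0.1875,0,0,0,-1]]

```text
time_s: 34.45
ee_pos: [0.4167, 0.329, 0.2248]
eef_rot: [-3.141, -0.001, 0.0]
force: [-0.1, 0.3, 0.3]
grip_width: 0.0942
grip_force: 0.0
```

Run:
```python
from h import *
out=[]
for n in('scene','top'):
    im,d=snap(n); P=pts(n,d)
    hsv=cv2.cvtColor(im,cv2.COLOR_BGR2HSV).astype(int)
    m=(hsv[...,0]>20)&(hsv[...,0]<35)&(hsv[...,1]>120)&(hsv[...,2]>70)&(abs(P[...,0]-.617)<.03)&(abs(P[...,1]-.015)<.1)
    for s in(1,-1):
        q=P[m&((P[...,1]-.015)*s>0)]; print(n,s,len(q),np.sort(q[:,2]).round(4)[-14:-3] if len(q) else '')
    b=(abs(P[...,0]-.566)<.06)&(abs(P[...,1]-.329)<.06)
    for lo,hi in((.125,.16),(.036,.055)):
        q=P[b&(P[...,2]>lo)&(P[...,2]<hi)]; print(n,lo,len(q),((q.min(0)+q.max(0))/2).round(4) if len(q) else '')
    out.append(cv2.resize(im[130:290,200:420],(400,291)))
cv2.imwrite('pics/e.png',np.vstack(out)); print(ctrl.get_obs()['force'],ctrl.get_obs()['joint_vel'].round(3))
```

```text
scene 1 40 [0.0934 0.0934 0.0936 0.0937 0.0941 0.0943 0.0948 0.0952 0.0953 0.0954
 0.0965]
scene -1 35 [0.0922 0.0923 0.0924 0.0929 0.0932 0.0934 0.0937 0.0939 0.0952 0.0952
 0.0952]
scene 0.125 71 [0.5708 0.3306 0.1343]
scene 0.036 124 [0.5697 0.3311 0.0455]
top 1 25 [0.0926 0.0932 0.0936 0.0941 0.0943 0.0945 0.0947 0.0951 0.0956 0.0959
 0.0959]
top -1 25 [0.0913 0.0914 0.0919 0.0923 0.0924 0.0924 0.0927 0.0933 0.0937 0.094
 0.0941]
top 0.125 64 [0.5669 0.3306 0.1392]
top 0.036 94 [0.5668 0.3278 0.044 ]
[-0.15068938 -0.37807847  0.24718947] [-0.003  0.008  0.003  0.    -0.003  0.001]
```

View pics/e.png

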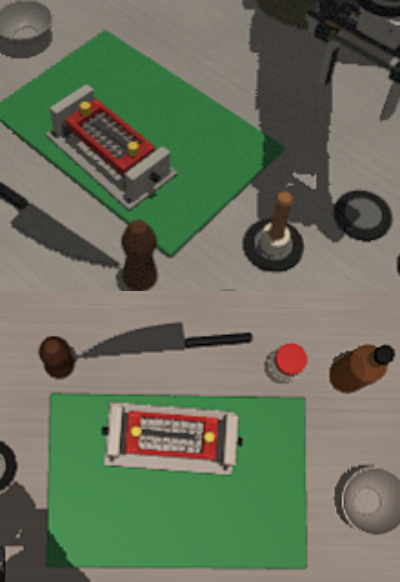

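The mallet stands upright on its disc at crop (275,240). Both studs, at crop (133,148) and (84,106), are level at home height, and the hand is clear.

```bash
python3 -c "
from h import *
print(ctrl.hand_in())"
```

```text
the job is handed in; nothing more can be done
None
```

I handed the job in at about 34.5 s: both studs measured about 94 mm above the table (home height), the mallet stands upright and released within a few mm of its disc's centre, and pressing force peaked at about 15 N; the judge gave no verdict.

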